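# Fold back a fixture's bifold cover and gauge the blind bore

### The job

Push the drill fixture's half-open bifold cover back under its hood until its two panels stand folded flat against each other. Then take the depth rod out of its stand and lower it into the blind bore of the block in the fixture until its tip bottoms out, so that the block's face slides the stop up the rod to the bore's depth. Let go and leave the rod standing upright in the bore, with its stop down on the face and the cover still folded.

Things in the scene. Friction and masses are not known exactly. Their poses are not given: they have to be found in the camera images.
- drill_fixture: grey sheet-steel pan, bolted down, open on top, 216 mm long (x), 156 mm wide (y); bolt ears reach y +-101 mm. Origin: centre of its underside on the bench; x from the open front to the back, y left, z up. Front wall at x -105 mm, 61 mm high; side walls with guide slots 74 mm high; back plate at x 114 mm, 179 mm high. In it a bright steel block 80 x 66 x 44 mm with a blind bore
- hood_edge (a point): middle of the front edge of the fixture's hood roof, 57 mm in x from the fixture's origin, 173 mm above the bench, 162 mm wide; the roof runs level from here to the back plate. The folded cover parks under it. A hand pointing straight down strikes it, so push the handle home with the hand leaning back 30 to 45 degrees from vertical, fingers pointing forward and down
- rear_hinge (a point): middle of the cover's rear hinge line, x 100 mm from the fixture's origin, 66 mm above the bench. Two dark steel panels, each 95 mm long, 144 mm wide, 4 mm thick: the rear one hinged here, the front one hinged to the rear one's other edge. Pins on the front edge run in level slots at this height, so both panels always slope equally, like a tent, and fold underside to underside
- rear_panel (a joint): slope of the rear panel (and of the front one, the other way), rad: 0 cover shut flat over the pan, 1.571 both panels upright and flat together. 0.35 to 0.58 at the start. Pushing the front edge back raises the middle hinge. The hinges are stiff: the cover stays where it is left; pushing takes about 8 N at the handle at first, less as it rises
- cover_handle (a point): middle of the cover's pull handle, a round steel bar 8 mm thick and 72 mm long in fixture y, on the front panel, 25 mm off the panel's hinge plane and 25 mm from its front edge, a 17 mm gap under it. It travels along fixture x, always 25 to 36 mm above rear_hinge's height; with the cover folded it is 25 mm in front of rear_hinge and 25 mm above it. The point turns with the panel
- bore_mouth (a point): centre of the mouth of the blind bore in the block's top face, 48 mm above the bench, fixture x -35 mm, y 0: round, 14 mm wide, 36 mm deep, 2 mm chamfer. Under the front panel at the start. From 30 mm to the left and right of it stand strap clamps and bolt heads, up to 16 mm above the face
- bore_bottom (a point): centre of the flat bottom of the bore, 36 mm below bore_mouth
- rod_head (a point): centre of the depth rod's dark grooved round head, 16 mm thick, 32 mm high: grip here. The rod is a plain steel bar 10 mm thick, 150 mm long in all, about 0.16 kg with its stop, upright in its stand with this point 150 mm above the bench; z along the rod towards the head
- rod_tip (a point): centre of the rod's flat lower end, 134 mm below rod_head, chamfered 2 mm
- stop_face (a point): centre of the underside of the rod's stop, a round aluminium collar 28 mm wide and 11 mm high with a thumb screw on its side (reaching 24 mm from the axis). It slides on the rod with about 1.5 N friction and stays where it is pushed
- rod_stop (a joint): how far the stop has slid up the rod, m: 0 at the start, its underside 24 mm above the tip; 0.012 when it is set to the 36 mm deep bore
- gauge_stand: the rod's stand, a steel block 40 x 40 mm on a 66 x 66 mm foot plate, 40 mm high, fixed; origin at the centre of its underside. The rod stands in its blind hole, 11 mm wide and 24 mm deep

How it is judged:
By the outcome, as a careful person would: the job done as asked, in the order asked, and still so for the second after the job is handed in, with the robot touching nothing.
It also fails if it takes over 58 s, if anything falls off the work surface, if the arm or the gripper's body presses on something with over 40 N, if the wrist force passes 120 N, or if a joint passes its speed limit or range.

### The arm

A 6-joint arm with a two-finger parallel gripper is mounted at the origin on a cart in front of the work surface, level with it; the furniture and walls round the work are solid. World frame = base frame: x ahead of the robot, y to its left, z up, the work surface at z = 0. Lengths are in m, angles in degrees, forces in N, time in s.
With the tool pointing down it reaches from about 0.275 to 0.825 m from the base axis. Payload 5.2 kg.
Tool frame: the origin (TCP) lies midway between the tips of the shut fingers; the grasp point (between the pads) lies arm.grasp_offset behind it (arm.grasp_offset is the distance from the TCP to the grasp point, in m); z points along the fingers, y is the direction in which the jaws open and shut (so a half turn about z gives the same grasp; the last joint's range is limited). The gripper opens to 93 mm and grips with 3 to 60 N. Pads are 15 mm wide; open, the fingers measure 128 mm over their backs; the gripper's body (75 mm by 188 mm) begins 65 mm behind the grasp point.
Start: joints at [-83.87, 14.817, 87.949, -0, 77.235, -11.62], TCP at [0.168, -0.524, 0.219] pointing down, gripper open.
Joint ranges: [-179.93, 179.93], [-52.35, 119.4], [10.71, 147.94], [-69.91, 249.91], [12.55, 155.21], [-178.61, 178.61]. Speed limits (degrees/s): [147.25, 147.25, 180, 180, 180, 180].

### API

Orientations are given as [roll, pitch, yaw] about the fixed x, y, z axes, in that order (R = Rz(yaw) Ry(pitch) Rx(roll)).
In Python, from cell import arm, viewer gives the robot as it stands.
- The arm moves only by the tool drive_tool, never from a script. Its argument "rows" is a list of rows, each a list of 5 numbers: the shift along the world's x, y, z in mm, then the turn about the world's z in rad, then the closure, from -1 (fully open) to 1 (shut). In form: [[tx, ty, tz, twist, grip], ...]. A call has 1 to 10 rows; each row is the pose to reach, as a shift and turn from the pose commanded when the call began; what a row does not reach only later rows make up. A row lasts 1/12 s, in which the tool goes at most 41.7 mm and 7.16 degrees, less where a joint would pass 70% of its speed; a pose out of reach is approached as far as the arm can. A call with a gripper value outside its range is refused whole. The fingers move at their own pace and stop on an object; "squeeze" is the grip in N (left out, the last holds). Time passes only in rows, so rows that repeat a pose let the fingers close. It gives the time, the measured TCP pose, the force and the opening at its end, in the units of the state.
- arm.state(): the state, without advancing time (a new reading comes with each control period).
- viewer.get_image(name): name is "scene" or "side" or "wrist"; returns the picture (384x512x3 uint8, blue, green, red); there is no depth.
- viewer.get_calibration(name): a dict with "fx", "fy", "cx", "cy" (pixels), "pose" (4x4, takes a point from camera to world coordinates). Camera axes: x right, y down, z forward; pixel columns grow to the right and rows downward; lengths in m; the calibration is good to about 2 mm. The wrist camera is an equidistant fisheye: a pixel r from the principal point sees the ray r / f radians off the axis. A picture is of the moment at which its call begins: read the wrist's pose just before it. get_calibration takes no time and is no camera call; for the wrist camera it gives the pose at the moment of the call.
- arm.sign_off(): hands the job in, once; it reports no verdict.
Trained networks look in the newest picture that a camera, given by its name, has taken for a name from the list of things; names that differ only in an ending like _2 or _b are one class to them, and where a whole thing is asked for, a point or a joint stands for the part that bears it (a point fixed in the world has none). Each returns a list of dicts, best first, with "conf" (0 to 1); they miss things now and then, are a little off and sometimes report something else, mostly with a low value. They report only what shows in the picture. A call takes as long as a camera call.
- viewer.outline_of(camera, label): "region" (384x512 bool, what is visible of it) and "extent" ([centre column, centre row, width, height] in pixels, round what is visible of it).
The state is a dict: "clock": time; "qpos": joint angles; "dq": joint speeds; "tau": joint torques, N m; "tcp_pos": TCP position; "eef_rot": TCP orientation; "contact_force": force on the tool from outside, world axes, zero at the start; "torque": the same for the moment, N m; "gripper_width": finger opening in m.
Only numpy, scipy, OpenCV 4.12 (cv2) and the standard library are available. Lean on these libraries where they do the work, as an engineer would, in place of code of your own. Each camera call takes 0.05 s, during which the arm holds its last target. There are 200 camera calls.

## Working session

There is one attempt and no reset: what is moved stays moved. The work goes in short steps, Python scripts to look and compute and a tool call to move; the robot and the scene stay as the last step left them, time stands still between calls to the robot, and variables do not carry over. Pictures are saved under pics/ and viewed, about 8 in all and at most 12, crops included, and the job is handed in when it is done.

Besides the shell and the picture viewer there is one more tool, called as name(argument=value, ...) on one line, values as JSON. drive_tool: Moves the arm, as the interface text tells. Its arguments: {"type":"object","properties":{"rows":{"type":"array","items":{"type":"array","items":{"type":"number"}}},"squeeze":{"type":"number"}},"required":["rows"]}

```bash
ls; mkdir -p pics; python3 - <<'E'
from cell import arm, viewer
import cv2,numpy as np
print(arm.state()); print(arm.grasp_offset)
ims=[]
for c in ("scene","side"):
    im=viewer.get_image(c); cv2.imwrite(f"pics/{c}0.png",im); ims.append(im)
    k=viewer.get_calibration(c); print(c,k)
    for l in ("drill_fixture","rod_head","rod_stop","gauge_stand","rear_panel","cover_handle"):
        print(l,[(round(d["conf"],2),np.round(d["extent"],1).tolist()) for d in viewer.outline_of(c,l)][:3])
cv2.imwrite("pics/both0.png",np.hstack(ims)[:, :])
E
```

```text
pics
{'clock': 0.0, 'qpos': array([-8.38696202e+01,  1.48576499e+01,  8.80110958e+01,  1.18057788e-03,
        7.72343229e+01, -1.16204346e+01]), 'dq': array([-0.00204893,  0.03306562, -0.03671273, -0.06307587,  0.09901538,
        0.0226413 ]), 'tau': array([-1.68916806e-03, -4.37314796e+01, -2.84007436e+01,  7.15915253e-02,
        4.14345134e-02, -1.27099365e-04]), 'tcp_pos': array([ 0.16764505, -0.52325425,  0.2178327 ]), 'eef_rot': array([-1.79899276e+02, -2.18881453e-02,  1.77505333e+01]), 'contact_force': array([-0.53191248, -0.20031245,  0.1222765 ]), 'torque': array([0.00375504, 0.01207986, 0.0173233 ]), 'gripper_width': 0.0933033350064128}
0.0188
scene {'fx': 382.0251336127238, 'fy': 382.0251336127238, 'cx': 251.94028740729155, 'cy': 199.73771548812906, 'pose': array([[-0.59291876, -0.45705918,  0.66298134, -0.03983534],
       [-0.80490649,  0.36085793, -0.47107016,  0.51449423],
       [-0.02393513, -0.81294431, -0.58184934,  0.66037281],
       [ 0.        ,  0.        ,  0.        ,  1.        ]])}
drill_fixture [(0.64, [203.6, 229.5, 127.5, 127.2])]
rod_head [(0.69, [3
[... 207 characters left out ...]
cover_handle [(0.68, [221.1, 236.2, 63.4, 56.9])]
side {'fx': 470.9936194270029, 'fy': 470.9936194270029, 'cx': 256.6202936735161, 'cy': 193.03053230754003, 'pose': array([[-0.90774777, -0.19089718,  0.37356694,  0.24630539],
       [-0.41947216,  0.42594756, -0.8016307 ,  0.81442402],
       [-0.00609089, -0.88437941, -0.466729  ,  0.56142801],
       [ 0.        ,  0.        ,  0.        ,  1.        ]])}
drill_fixture [(0.57, [224.2, 250.9, 139.8, 145.5])]
rod_head [(0.67, [327.1, 186.5, 17.1, 58.2])]
rod_stop [(0.43, [324.1, 207.7, 5.4, 6.6])]
gauge_stand [(0.66, [327.6, 222.7, 36.1, 22.6])]
rear_panel [(0.81, [226.0, 250.7, 96.4, 71.8])]
cover_handle [(0.73, [244.3, 243.9, 54.3, 60.7])]
```

View pics/scene0.png

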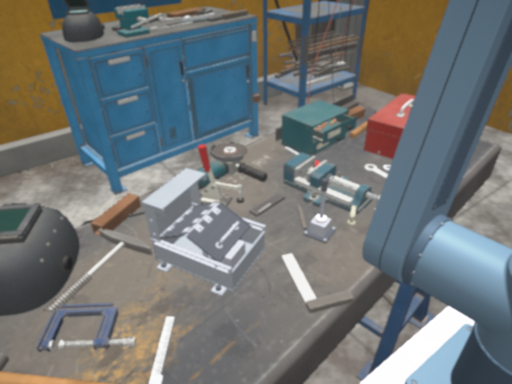

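View pics/side0.png

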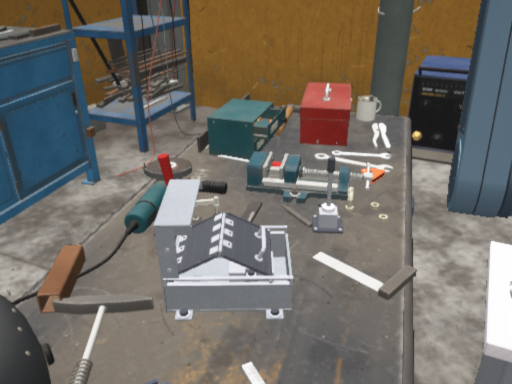

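Both views show the fixture with its hood to the far left (scene ~150–265, 170–290; side ~160–292, 180–318), with the cover half-open. The rod stands in its stand at scene ~(320,220) and side ~(328,200). Next I'll zoom in for keypoints.

```bash
python3 - <<'E'
import cv2,numpy as np
a=cv2.imread("pics/scene0.png")[160:300,140:275]; b=cv2.imread("pics/side0.png")[172:325,155:300]
A=cv2.resize(a,None,fx=2.9,fy=2.9,interpolation=cv2.INTER_CUBIC); B=cv2.resize(b,None,fx=2.7,fy=2.7,interpolation=cv2.INTER_CUBIC)
c=np.zeros((420,800,3),np.uint8); c[:A.shape[0],:A.shape[1]]=A; c[:B.shape[0],400:400+B.shape[1]]=B
cv2.imwrite("pics/crop0.png",c)
E
cat > h.py <<'E'
import numpy as np, cv2
from scipy.spatial.transform import Rotation as R
from scipy.optimize import least_squares
def proj(k,P):
    P=np.atleast_2d(P); M=np.linalg.inv(k["pose"]); c=P@M[:3,:3].T+M[:3,3]
    return np.c_[k["fx"]*c[:,0]/c[:,2]+k["cx"],k["fy"]*c[:,1]/c[:,2]+k["cy"]]
def onz(k,uv,z):
    d=k["pose"][:3,:3]@[(uv[0]-k["cx"])/k["fx"],(uv[1]-k["cy"])/k["fy"],1]; o=k["pose"][:3,3]
    return o+d*(z-o[2])/d[2]
def fx2w(p,P):  # p=(x,y,yaw deg) fixture pose
    return np.atleast_2d(P)@R.from_euler("z",p[2],degrees=True).as_matrix().T+[p[0],p[1],0]
def handle(th): c,s=np.cos(th),np.sin(th); return [.1-.165*c-.025*s,0,.066+.025*s+.025*c]
E
```

```text
(no output)
```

View pics/crop0.png

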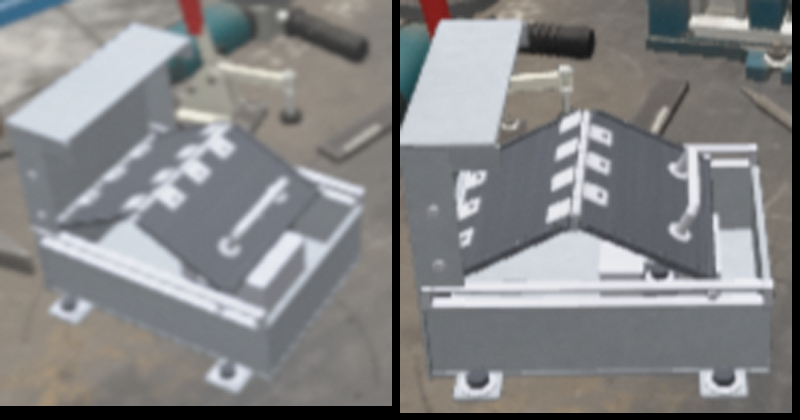

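```bash
python3 - <<'E'
from cell import arm, viewer
from h import *
ks,kd=viewer.get_calibration("scene"),viewer.get_calibration("side")
S=lambda X,Y:(140+X/2.9,160+Y/2.9); D=lambda X,Y:(155+(X-400)/2.7,172+Y/2.7)
obs=[(ks,S(75,143),(57,81,173)),(ks,S(187,43),(57,-81,173)),(ks,S(8,122),(114,81,174)),(ks,S(133,25),(114,-81,174)),
(ks,S(268,378),(-108,78,0)),(ks,S(48,285),(114,78,0)),
(kd,D(497,145),(57,81,173)),(kd,D(522,20),(57,-81,173)),(kd,D(402,140),(114,81,174)),(kd,D(437,20),(114,-81,174)),
(kd,D(770,372),(-108,78,0)),(kd,D(430,375),(114,78,0))]
f=lambda p:np.concatenate([proj(k,fx2w(p,np.array(P)/1e3))[0]-uv for k,uv,P in obs])
r=least_squares(f,[.5,.1,10],x_scale=[.01,.01,1],loss="soft_l1"); p=r.x
print("fixture",p); print(np.round(f(p).reshape(-1,2),1).tolist())
# handle ends from side and scene crop
H=[(ks,S(232,246),1),(ks,S(283,183),-1),(kd,D(692,226),1),(kd,D(692,150),-1)]
def fh(q):
    h=np.array(handle(q[0])); return np.concatenate([proj(k,fx2w(p,h+[0,s*.036,0]))[0]-uv for k,uv,s in H])
q=least_squares(fh,[.45]); print("theta",q.x,np.round(fh(q.x),1), "handle",fx2w(p,handle(q.x[0])))
for n,P in (("folded",handle(np.pi/2)),("hood",[.057,0,.173]),("bore",[-.035,0,.048])): print(n,fx2w(p,P))
# rod head: top of rod ~ z .166 ; stand
for c,k in(("scene",ks),("side",kd)):
    for l in ("rod_head","gauge_stand","rod_stop"):
        d=viewer.outline_of(c,l)[0]; print(c,l,np.round(d["extent"],1))
        if l=="rod_head":
            e=d["extent"]; ys,xs=np.nonzero(d["region"]); t=ys<ys.min()+4; print(" top",xs[t].mean(),ys.min()," at z.166",onz(k,(xs[t].mean(),ys.min()+.5),.164))
        if l=="gauge_stand": print(onz(k,d["extent"][:2],.01))
E
```

```text
fixture [ 0.58816576  0.19230709 25.58723337]
[[-2.7, 0.1], [0.9, -1.4], [-0.2, 0.0], [0.4, -0.7], [2.3, -0.3], [0.3, 0.3], [-0.2, 0.5], [0.1, 0.8], [-1.6, 2.2], [0.9, 0.7], [0.8, -1.1], [-0.9, -0.5]]
theta [0.4448708] [ 3.1 -5.8  1.6 -2.4  1.4 -7.8  0.3 -1.7] handle [[0.53432199 0.16652423 0.09932519]]
folded [[0.65581042 0.22469845 0.091     ]]
hood [[0.6395757  0.21692452 0.173     ]]
bore [[0.55659825 0.17719112 0.048     ]]
scene rod_head [320.6 201.2  11.   44.3]
 top 324.1304347826087 177  at z.166 [ 0.49198379 -0.0786813   0.164     ]
scene gauge_stand [318.7 230.5  33.2  22.8]
[ 0.4818287 -0.0671747  0.01     ]
scene rod_stop [319.  218.7  15.3   8.8]
side rod_head [327.1 186.5  17.1  58.2]
 top 331.0 157  at z.166 [ 0.48875662 -0.07761974  0.164     ]
side gauge_stand [327.6 222.7  36.1  22.6]
[ 0.48310203 -0.06853834  0.01      ]
side rod_stop [324.1 207.7   5.4   6.6]
```

Fixture ≈ (0.588, 0.192), yaw 25.6°; rod at ≈ (0.483–0.49, −0.07). First I'll move up, with the fingers shut and the yaw lined up with the fixture.

drive_tool(rows=[[230, 320, 190, 0.137, 1], [230, 320, 190, 0.137, 1], [230, 320, 190, 0.137, 1], [230, 320, 190, 0.137, 1], [230, 320, 190, 0.137, 1], [230, 320, 190, 0.137, 1], [230, 320, 190, 0.137, 1], [230, 320, 190, 0.137, 1], [230, 320, 190, 0.137, 1], [230, 320, 190, 0.137, 1]], squeeze=20)

```text
clock: 1.83
tcp_pos: [0.3873, -0.2173, 0.4008]
eef_rot: [180.0, -0.0, 25.6]
contact_force: [1.2, -0.8, 0.8]
gripper_width: 0.0305
```

drive_tool(rows=[[80, 300, 50, 0, 1], [80, 300, 50, 0, 1], [80, 300, 50, 0, 1], [80, 300, 50, 0, 1], [80, 300, 50, 0, 1], [80, 300, 50, 0, 1], [80, 300, 50, 0, 1], [80, 300, 50, 0, 1], [80, 300, 50, 0, 1]])

```text
clock: 2.58
tcp_pos: [0.4673, 0.085, 0.4502]
eef_rot: [-180.0, -0.1, 25.9]
contact_force: [-0.5, -0.5, -0.7]
gripper_width: 0.0009
```

```bash
python3 - <<'E'
from cell import arm, viewer
import cv2,numpy as np
s=arm.state(); print(s["qpos"],s["tcp_pos"],s["eef_rot"]); k=viewer.get_calibration("wrist"); print(k)
w=viewer.get_image("wrist"); d=viewer.get_image("scene")
cv2.imwrite("pics/w1.png",w); cv2.imwrite("pics/mix1.png",np.vstack([np.hstack([cv2.resize(w,(400,300)),cv2.resize(d,(400,300))]),np.hstack([cv2.resize(viewer.get_image("side"),(400,300)),np.zeros((300,400,3),np.uint8)])]))
for l in ("cover_handle","rear_panel","drill_fixture","rod_head"): print(l,[(round(q["conf"],2),np.round(q["extent"],1).tolist()) for q in viewer.outline_of("wrist",l)][:2])
E
```

```text
[-3.25556186e+00  3.82171577e+00  6.98197663e+01  1.03990367e-01
  1.06279199e+02  6.08452216e+01] [0.46732391 0.08503719 0.45024595] [-1.79951515e+02 -1.17902161e-01  2.59283862e+01]
{'fx': 297.3186396354542, 'fy': 297.3186396354542, 'cx': 259.51452599240486, 'cy': 190.7671921363248, 'pose': array([[ 4.37235672e-01, -8.67324606e-01, -2.37850784e-01,
         5.33141122e-01],
       [-8.99346963e-01, -4.21641550e-01, -1.15730048e-01,
         1.17139858e-01],
       [ 8.77449378e-05,  2.64511685e-01, -9.64382476e-01,
         6.16792426e-01],
       [ 0.00000000e+00,  0.00000000e+00,  0.00000000e+00,
         1.00000000e+00]])}
cover_handle [(0.86, [231.2, 79.8, 82.1, 56.7])]
rear_panel [(0.81, [235.9, 64.3, 87.5, 86.0]), (0.43, [335.2, 174.9, 16.2, 10.9])]
drill_fixture [(0.61, [230.7, 61.8, 110.4, 123.6])]
rod_head [(0.87, [344.2, 183.4, 31.3, 25.9]), (0.21, [329.0, 171.2, 27.4, 35.3])]
```

View pics/mix1.png

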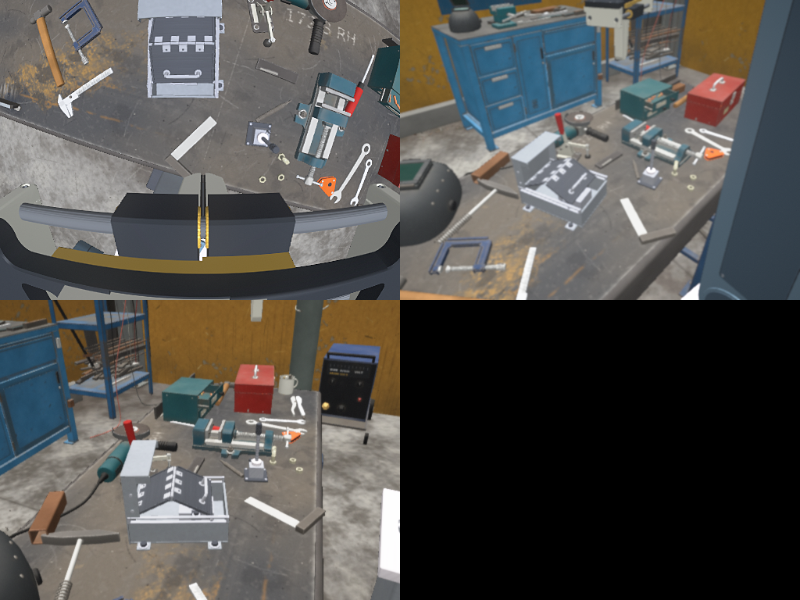

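The wrist view shows the fixture lined up ahead and the rod at about (340,175) full-scale. The gripper body is wide along the jaws. The drive only turns about z, so I'll test in free space whether reaching past the limit makes the hand lean.

drive_tool(rows=[[400, 180, 0, 0, 1], [400, 180, 0, 0, 1], [400, 180, 0, 0, 1], [400, 180, 0, 0, 1], [400, 180, 0, 0, 1], [400, 180, 0, 0, 1], [400, 180, 0, 0, 1], [400, 180, 0, 0, 1], [400, 180, 0, 0, 1], [400, 180, 0, 0, 1]])

```text
clock: 3.77
tcp_pos: [0.7629, 0.2211, 0.4026]
eef_rot: [179.9, -1.3, 25.5]
contact_force: [0.3, 0.5, 0.4]
gripper_width: 0.0009
```

drive_tool(rows=[[50, 20, 0, 0, 1], [50, 20, 0, 0, 1], [50, 20, 0, 0, 1], [50, 20, 0, 0, 1]])

```text
clock: 4.1
tcp_pos: [0.7835, 0.2329, 0.3904]
eef_rot: [179.4, -3.4, 25.6]
contact_force: [0.8, -0.2, 1.3]
gripper_width: 0.0006
```

```bash
python3 - <<'E'
from cell import arm
s=arm.state(); print(s["qpos"],s["tcp_pos"],s["eef_rot"])
E
```

```text
[  8.55992281  47.44777591  10.71468259   0.5119136  118.37469921
  73.26127888] [0.78346473 0.23289191 0.39044299] [179.41841833  -3.44230258  25.57301595]
```

Reaching past the limit does lean the hand (pitch −3.4°, fingers forward). I'll push further, then come back in to see whether the lean holds.

drive_tool(rows=[[300, 140, 0, 0, 1], [300, 140, 0, 0, 1], [300, 140, 0, 0, 1], [300, 140, 0, 0, 1], [300, 140, 0, 0, 1], [300, 140, 0, 0, 1], [300, 140, 0, 0, 1], [300, 140, 0, 0, 1]])

```text
clock: 4.77
tcp_pos: [0.8406, 0.282, 0.2966]
eef_rot: [179.2, -5.5, 25.6]
contact_force: [-0.3, 0.5, 0.2]
gripper_width: 0.0005
```

drive_tool(rows=[[-20, -10, 0, 0, 1], [-20, -10, 0, 0, 1], [-20, -10, 0, 0, 1]])

```text
clock: 5.02
tcp_pos: [0.8188, 0.2712, 0.2957]
eef_rot: [179.3, -5.2, 25.6]
contact_force: [0.6, 0.7, 0.9]
gripper_width: 0.0005
```

```bash
python3 - <<'E'
from cell import arm
s=arm.state(); print(s["qpos"],s["tcp_pos"],s["eef_rot"])
E
```

```text
[ 10.67595585  48.39416545  22.23995236   0.64826637 104.11586933
  75.27779506] [0.8188428  0.27121399 0.29568063] [179.25582377  -5.23406308  25.61910285]
```

The lean holds as part of the commanded pose, so I can build it up. I'll try an outward and upward target.

drive_tool(rows=[[300, 140, 200, 0, 1], [300, 140, 200, 0, 1], [300, 140, 200, 0, 1], [300, 140, 200, 0, 1], [300, 140, 200, 0, 1], [300, 140, 200, 0, 1], [300, 140, 200, 0, 1], [300, 140, 200, 0, 1], [300, 140, 200, 0, 1], [300, 140, 200, 0, 1]])

```text
clock: 5.85
tcp_pos: [0.8355, 0.3007, 0.3229]
eef_rot: [178.9, -7.8, 25.7]
contact_force: [0.5, -0.1, -0.7]
gripper_width: 0.0004
```

```bash
python3 - <<'E'
from cell import arm
s=arm.state(); print(s["qpos"],s["tcp_pos"],s["eef_rot"])
E
```

```text
[ 12.31009989  52.42207755  10.71277532   0.80259051 109.06339108
  77.01969842] [0.83554521 0.30071126 0.32292559] [178.94051913  -7.76508695  25.67617519]
```

drive_tool(rows=[[300, 140, 100, 0, 1], [300, 140, 100, 0, 1], [300, 140, 100, 0, 1], [300, 140, 100, 0, 1], [300, 140, 100, 0, 1], [300, 140, 100, 0, 1], [300, 140, 100, 0, 1], [300, 140, 100, 0, 1], [300, 140, 100, 0, 1], [300, 140, 100, 0, 1]])

```text
clock: 6.68
tcp_pos: [0.8609, 0.3294, 0.2874]
eef_rot: [178.8, -10.0, 25.7]
contact_force: [-0.1, -0.2, 0.6]
gripper_width: 0.0004
```

drive_tool(rows=[[800, 360, 100, 0, 1], [800, 360, 100, 0, 1], [800, 360, 100, 0, 1], [800, 360, 100, 0, 1], [800, 360, 100, 0, 1], [800, 360, 100, 0, 1], [800, 360, 100, 0, 1], [800, 360, 100, 0, 1], [800, 360, 100, 0, 1], [800, 360, 100, 0, 1]])

```text
clock: 7.52
tcp_pos: [0.9042, 0.3626, 0.203]
eef_rot: [178.6, -12.3, 25.8]
contact_force: [0.2, -0.0, -0.7]
gripper_width: 0.0003
```

drive_tool(rows=[[300, 140, 400, 0, 1], [300, 140, 400, 0, 1], [300, 140, 400, 0, 1], [300, 140, 400, 0, 1], [300, 140, 400, 0, 1], [300, 140, 400, 0, 1], [300, 140, 400, 0, 1], [300, 140, 400, 0, 1], [300, 140, 400, 0, 1], [300, 140, 400, 0, 1]])

```text
clock: 8.35
tcp_pos: [0.8641, 0.3554, 0.3236]
eef_rot: [178.5, -14.5, 25.8]
contact_force: [0.5, 0.4, 0.5]
gripper_width: 0.0007
```

drive_tool(rows=[[800, 400, 400, 0, 1], [800, 400, 400, 0, 1], [800, 400, 400, 0, 1], [800, 400, 400, 0, 1], [800, 400, 400, 0, 1], [800, 400, 400, 0, 1], [800, 400, 400, 0, 1], [800, 400, 400, 0, 1], [800, 400, 400, 0, 1], [800, 400, 400, 0, 1]])

```text
clock: 9.18
tcp_pos: [0.8789, 0.3809, 0.3089]
eef_rot: [178.4, -16.7, 25.9]
contact_force: [0.4, -0.5, 0.6]
gripper_width: 0.0006
```

drive_tool(rows=[[800, 400, 400, 0, 1], [800, 400, 400, 0, 1], [800, 400, 400, 0, 1], [800, 400, 400, 0, 1], [800, 400, 400, 0, 1], [800, 400, 400, 0, 1], [800, 400, 400, 0, 1], [800, 400, 400, 0, 1], [800, 400, 400, 0, 1], [800, 400, 400, 0, 1]])

```text
clock: 10.02
tcp_pos: [0.8928, 0.4005, 0.3007]
eef_rot: [178.3, -19.1, 26.0]
contact_force: [0.4, 0.0, -0.9]
gripper_width: 0.0002
```

Tilt grows about 2.3° per 10 rows. I'll go on to about 32°, with azimuth slightly larger to cancel the roll. The lean is about the jaw axis, so the upright rod can be gripped in this posture too.

drive_tool(rows=[[780, 690, 400, 0, 1], [780, 690, 400, 0, 1], [780, 690, 400, 0, 1], [780, 690, 400, 0, 1], [780, 690, 400, 0, 1], [780, 690, 400, 0, 1], [780, 690, 400, 0, 1], [780, 690, 400, 0, 1], [780, 690, 400, 0, 1], [780, 690, 400, 0, 1]])

```text
clock: 10.85
tcp_pos: [0.878, 0.4815, 0.2851]
eef_rot: [178.4, -21.4, 26.0]
contact_force: [0.5, 0.1, 0.3]
gripper_width: 0.0007
```

drive_tool(rows=[[780, 690, 400, 0, 1], [780, 690, 400, 0, 1], [780, 690, 400, 0, 1], [780, 690, 400, 0, 1], [780, 690, 400, 0, 1], [780, 690, 400, 0, 1], [780, 690, 400, 0, 1], [780, 690, 400, 0, 1], [780, 690, 400, 0, 1], [780, 690, 400, 0, 1]])

```text
clock: 11.68
tcp_pos: [0.8678, 0.5389, 0.2742]
eef_rot: [178.6, -23.7, 26.1]
contact_force: [-0.7, -0.4, 0.2]
gripper_width: 0.0
```

drive_tool(rows=[[780, 690, 400, 0, 1], [780, 690, 400, 0, 1], [780, 690, 400, 0, 1], [780, 690, 400, 0, 1], [780, 690, 400, 0, 1], [780, 690, 400, 0, 1], [780, 690, 400, 0, 1], [780, 690, 400, 0, 1], [780, 690, 400, 0, 1], [780, 690, 400, 0, 1]])

```text
clock: 12.52
tcp_pos: [0.8621, 0.581, 0.2677]
eef_rot: [179.0, -26.0, 26.2]
contact_force: [0.5, 1.1, -0.2]
gripper_width: 0.0006
```

drive_tool(rows=[[780, 690, 400, 0, 1], [780, 690, 400, 0, 1], [780, 690, 400, 0, 1], [780, 690, 400, 0, 1], [780, 690, 400, 0, 1], [780, 690, 400, 0, 1], [780, 690, 400, 0, 1], [780, 690, 400, 0, 1], [780, 690, 400, 0, 1], [780, 690, 400, 0, 1]])

```text
clock: 13.35
tcp_pos: [0.8601, 0.6126, 0.2649]
eef_rot: [179.4, -28.3, 26.2]
contact_force: [0.7, 0.3, -0.5]
gripper_width: 0.0005
```

drive_tool(rows=[[780, 500, 400, 0, 1], [780, 500, 400, 0, 1], [780, 500, 400, 0, 1], [780, 500, 400, 0, 1], [780, 500, 400, 0, 1], [780, 500, 400, 0, 1], [780, 500, 400, 0, 1], [780, 500, 400, 0, 1], [780, 500, 400, 0, 1], [780, 500, 400, 0, 1]])

```text
clock: 14.18
tcp_pos: [0.8826, 0.6017, 0.2758]
eef_rot: [179.8, -30.6, 26.2]
contact_force: [-0.4, 0.2, -0.0]
gripper_width: 0.0005
```

drive_tool(rows=[[780, 500, 400, 0, 1], [780, 500, 400, 0, 1], [780, 500, 400, 0, 1], [780, 500, 400, 0, 1], [780, 500, 400, 0, 1], [780, 500, 400, 0, 1], [780, 500, 400, 0, 1], [780, 500, 400, 0, 1], [780, 500, 400, 0, 1], [780, 500, 400, 0, 1]])

```text
clock: 15.02
tcp_pos: [0.9011, 0.596, 0.2858]
eef_rot: [-179.9, -32.9, 26.2]
contact_force: [0.3, -0.5, 0.2]
gripper_width: 0.0004
```

drive_tool(rows=[[-200, -200, 60, -0.01, 1], [-400, -410, 60, -0.01, 1], [-400, -410, 60, -0.01, 1], [-400, -410, 60, -0.01, 1], [-400, -410, 60, -0.01, 1], [-400, -410, 60, -0.01, 1], [-400, -410, 60, -0.01, 1], [-400, -410, 60, -0.01, 1], [-400, -410, 60, -0.01, 1], [-400, -410, 60, -0.01, 1]])

```text
clock: 15.85
tcp_pos: [0.6318, 0.3201, 0.3282]
eef_rot: [-179.9, -33.0, 25.7]
contact_force: [-0.3, -0.9, 0.4]
gripper_width: 0.0005
```

drive_tool(rows=[[-190, -200, -48, 0, 1], [-190, -200, -48, 0, 1], [-190, -200, -48, 0, 1], [-190, -200, -48, 0, 1], [-190, -200, -48, 0, 1], [-190, -200, -48, 0, 1], [-190, -200, -48, 0, 1], [-190, -200, -48, 0, 1]])

```text
clock: 16.52
tcp_pos: [0.4407, 0.1182, 0.2784]
eef_rot: [-180.0, -32.8, 25.4]
contact_force: [-0.2, -0.4, -0.0]
gripper_width: 0.0005
```

```bash
cat >> h.py <<'E'
def fproj(k,P):
    P=np.atleast_2d(P); M=np.linalg.inv(k["pose"]); c=P@M[:3,:3].T+M[:3,3]
    r=np.hypot(c[:,0],c[:,1]); a=np.arctan2(r,c[:,2])*k["fx"]
    return np.c_[a*c[:,0]/r+k["cx"],a*c[:,1]/r+k["cy"]]
E
python3 - <<'E'
from cell import arm, viewer
from h import *
k=viewer.get_calibration("wrist"); s=arm.state(); print(s["tcp_pos"],s["eef_rot"])
w=viewer.get_image("wrist")
for l in ("cover_handle","rear_panel","drill_fixture","rod_head"): print(l,[(round(q["conf"],2),np.round(q["extent"],1).tolist()) for q in viewer.outline_of("wrist",l)][:2])
p=[.588,.1923,25.6]; h=np.array(handle(.445))
pts=[h+[0,.036,0],h-[0,.036,0],[.057,.081,.173],[.057,-.081,.173],[-.105,.078,.061],[-.105,-.078,.061]]
uv=fproj(k,fx2w(p,pts)); print(np.round(uv,1).tolist())
W=cv2.resize(w,None,fx=1.5,fy=1.5)
for u in uv: cv2.circle(W,tuple(int(round(x*1.5)) for x in u),3,(0,0,255),1)
np.savez("w2.npz",pose=k["pose"]); cv2.imwrite("pics/w2.png",W)
E
```

```text
[0.44069029 0.11823413 0.27838009] [-179.97427758  -32.83804332   25.38845407]
cover_handle [(0.83, [256.6, 156.9, 106.1, 77.1])]
rear_panel [(0.76, [256.0, 141.2, 106.2, 102.5])]
drill_fixture [(0.67, [254.9, 129.9, 129.5, 194.8])]
rod_head []
[[228.9, 175.3], [284.7, 175.1], [192.2, 69.2], [320.8, 68.6], [200.8, 215.9], [313.5, 215.6]]
```

View pics/w2.png

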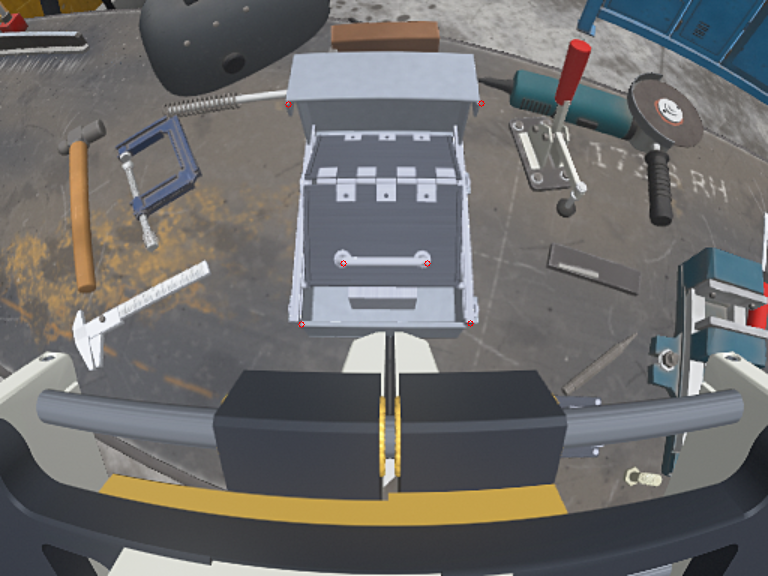

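The overlay matches the picture: handle at about (343–427, 262) and hood edge at (290–480, 103), all within ~2 mm. Now down to in front of the handle.

drive_tool(rows=[[66, 35, -100, 0.003, 1], [66, 35, -192, 0.003, 1], [66, 35, -192, 0.003, 1], [66, 35, -192, 0.003, 1], [66, 35, -192, 0.003, 1], [66, 35, -192, 0.003, 1], [66, 35, -192, 0.003, 1], [66, 35, -192, 0.003, 1]])

```text
clock: 17.43
tcp_pos: [0.51, 0.1575, 0.0887]
eef_rot: [-179.9, -32.9, 26.0]
contact_force: [0.9, -0.4, 0.6]
gripper_width: 0.0006
```

```bash
cat > look.py <<'E'
import sys
from cell import arm, viewer
from h import *
n=sys.argv[1]; p=[.588,.1923,25.6]; s=arm.state(); t=s["tcp_pos"]
d=R.from_euler("z",-25.6,degrees=True).apply(t-[p[0],p[1],0]); print("tcp",np.round(t,4),np.round(s["eef_rot"],1),"fixture frame mm",np.round(d*1e3,1),"F",np.round(s["contact_force"],1),"clock",s["clock"])
w=viewer.get_image("wrist"); e=viewer.get_image("side"); c=viewer.get_image("scene")
e=cv2.resize(e[150:330,140:380],(400,300),interpolation=cv2.INTER_CUBIC); c=cv2.resize(c[140:320,110:350],(400,300),interpolation=cv2.INTER_CUBIC)
cv2.imwrite(f"pics/{n}.png",np.vstack([np.hstack([e,c]),np.hstack([cv2.resize(w,(400,300)),0*e])]))
E
python3 look.py pre
```

```text
tcp [0.51   0.1575 0.0887] [-179.9  -32.9   26. ] fixture frame mm [-85.3   2.3  88.7] F [ 0.9 -0.4  0.6] clock 17.4333
```

View pics/pre.png

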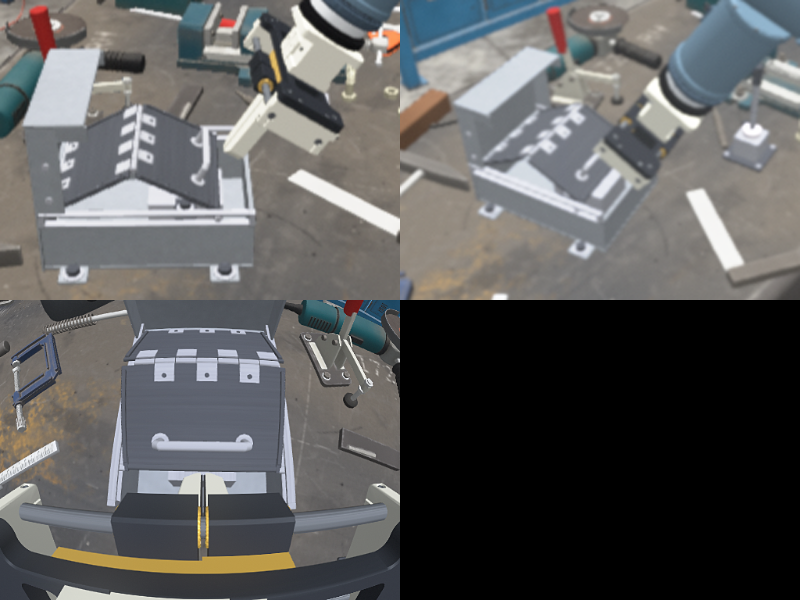

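Side view: the fingertips stand just in front of the handle, with the hand leaning back. Pushing.

drive_tool(rows=[[14, 5, 0, -0.007, 1], [27, 11, 0, -0.007, 1], [40, 17, 0, -0.007, 1], [53, 23, 0, -0.007, 1], [65, 29, 0, -0.007, 1], [77, 35, 0, -0.007, 1], [89, 41, -1, -0.007, 1], [100, 46, -2, -0.007, 1], [110, 51, -4, -0.007, 1], [119, 55, -5, -0.007, 1]])

```text
clock: 18.42
tcp_pos: [0.6284, 0.2114, 0.0846]
eef_rot: [-180.0, -33.0, 25.5]
contact_force: [-1.7, -1.3, -6.7]
gripper_width: 0.0004
```

```bash
python3 look.py push1
```

```text
tcp [0.6284 0.2114 0.0846] [-180.   -33.    25.5] fixture frame mm [44.7 -0.2 84.6] F [-1.7 -1.3 -6.7] clock 18.4167
```

View pics/push1.png

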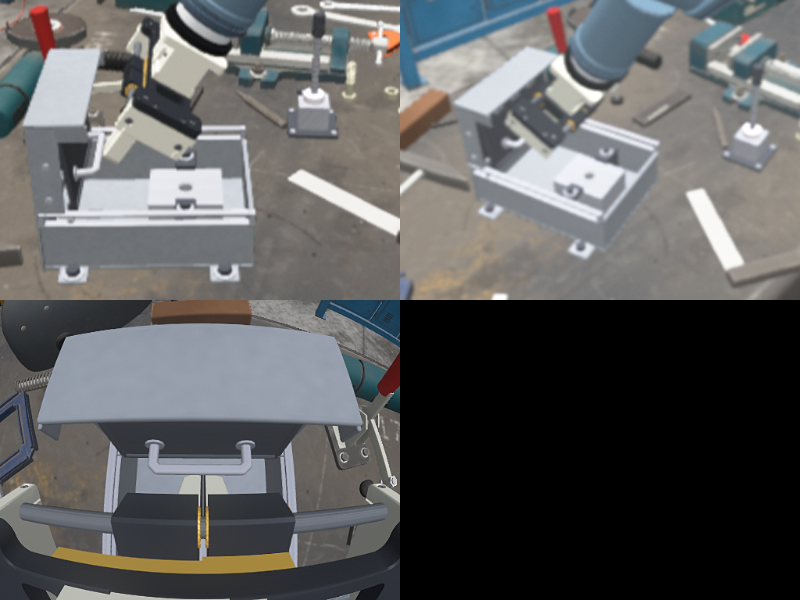

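The panels are nearly upright, with the handle just ahead of the fingers. Advancing slowly and watching the force.

drive_tool(rows=[[4, 2, -1, 0, 1], [7, 3, -2, 0, 1], [10, 5, -2, 0, 1], [13, 6, -3, 0, 1], [13, 6, -3, 0, 1]])

```text
clock: 18.98
tcp_pos: [0.6424, 0.2174, 0.08]
eef_rot: [-179.9, -33.0, 25.4]
contact_force: [-0.3, -0.3, 0.1]
gripper_width: 0.0004
```

drive_tool(rows=[[2, 1, 0, 0, 1], [4, 2, 0, 0, 1], [4, 2, 0, 0, 1]])

```text
clock: 19.23
tcp_pos: [0.6456, 0.2194, 0.0792]
eef_rot: [-179.9, -32.9, 25.4]
contact_force: [-1.2, -0.3, -0.4]
gripper_width: 0.0004
```

drive_tool(rows=[[0, 0, 2, 0, 1], [1, 1, 2, 0, 1], [2, 1, 2, 0, 1], [2, 1, 2, 0, 1]])

```text
clock: 19.57
tcp_pos: [0.6468, 0.2207, 0.081]
eef_rot: [-179.9, -32.8, 25.4]
contact_force: [-1.8, -0.1, -2.9]
gripper_width: 0.0
```

```bash
python3 - <<'E'
from cell import arm, viewer
from h import *
s=arm.state(); t=s["tcp_pos"]; print(R.from_euler("z",-25.6,degrees=True).apply(t-[.588,.1923,0])*1e3)
w=viewer.get_image("wrist"); e=viewer.get_image("side")
a=cv2.resize(w[80:330,50:450],(480,300)); b=cv2.resize(e[170:290,150:278],(320,300),interpolation=cv2.INTER_CUBIC)
cv2.imwrite("pics/push2.png",np.hstack([a,b]))
E
```

```text
[65.34236234  0.18270996 81.02141234]
```

View pics/push2.png

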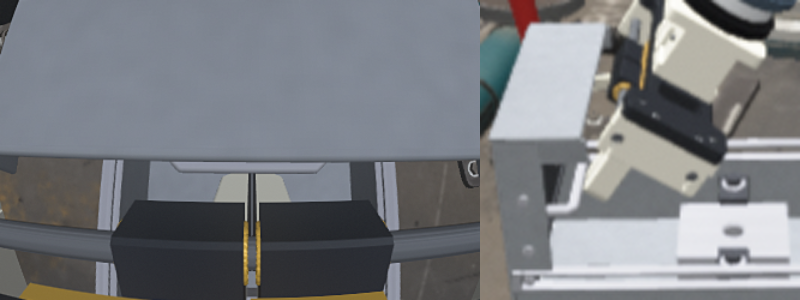

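Only the handle's bar shows under the hood edge, and the fingers are almost on it. Going on in 1–2 mm steps.

drive_tool(rows=[[1, 0.5, 0, 0, 1], [2, 1, 0, 0, 1], [2, 1, 0, 0, 1]])

```text
clock: 19.92
tcp_pos: [0.6474, 0.2213, 0.0802]
eef_rot: [-179.8, -32.7, 25.4]
contact_force: [-8.7, -5.3, 1.0]
gripper_width: 0.0002
```

drive_tool(rows=[[1, 0.5, 0, 0, 1], [2, 1, 0, 0, 1], [2, 1, 0, 0, 1]])

```text
clock: 20.17
tcp_pos: [0.6479, 0.222, 0.0791]
eef_rot: [-179.8, -32.5, 25.4]
contact_force: [-13.3, -7.2, 0.5]
gripper_width: 0.0006
```

drive_tool(rows=[[-12, -6, 0, 0, 1], [-50, -25, 10, 0, 1], [-90, -44, 20, 0, 1], [-125, -60, 20, 0, 1], [-135, -65, 20, 0, 1], [-135, -65, 20, 0, 1]])

```text
clock: 20.67
tcp_pos: [0.5147, 0.1564, 0.1023]
eef_rot: [-180.0, -33.0, 25.3]
contact_force: [1.3, 0.4, 0.2]
gripper_width: 0.0002
```

```bash
python3 - <<'E'
from cell import arm, viewer
from h import *
k=viewer.get_calibration("wrist"); s=arm.state(); print(s["tcp_pos"],s["clock"])
w=viewer.get_image("wrist"); W=cv2.resize(w,None,fx=2,fy=2,interpolation=cv2.INTER_CUBIC)
for l in ("cover_handle","rod_stop","rod_head"): print(l,[(round(q["conf"],2),np.round(q["extent"],1).tolist()) for q in viewer.outline_of("wrist",l)][:2])
p=[.588,.1923,25.6]
cols={1.5708:(0,0,255),1.48:(0,255,0)}
for th,c in cols.items():
    h=np.array(handle(th)); uv=fproj(k,fx2w(p,[h+[0,.036,0],h-[0,.036,0]])); print(th,np.round(uv,1).tolist())
    for u in uv: cv2.circle(W,tuple(int(round(2*x)) for x in u),4,c,1)
for P in ([.057,.081,.173],[.057,-.081,.173],[-.035,0,.048]):
    u=fproj(k,fx2w(p,P))[0]; cv2.circle(W,tuple(int(round(2*x)) for x in u),4,(255,0,255),1)
e=viewer.get_image("side")
cv2.imwrite("pics/fold.png",np.hstack([W[100:560,250:770],cv2.resize(e[170:290,150:220],(268,460),interpolation=cv2.INTER_CUBIC)]))
E
```

```text
[0.51469998 0.15642956 0.10233964] 20.6667
cover_handle [(0.6, [256.1, 32.2, 174.7, 63.0]), (0.27, [254.4, 134.9, 248.5, 269.8])]
rod_stop []
rod_head []
1.5708 [[216.6, 53.9], [299.4, 53.6]]
1.48 [[215.0, 64.6], [301.1, 64.3]]
```

View pics/fold.png

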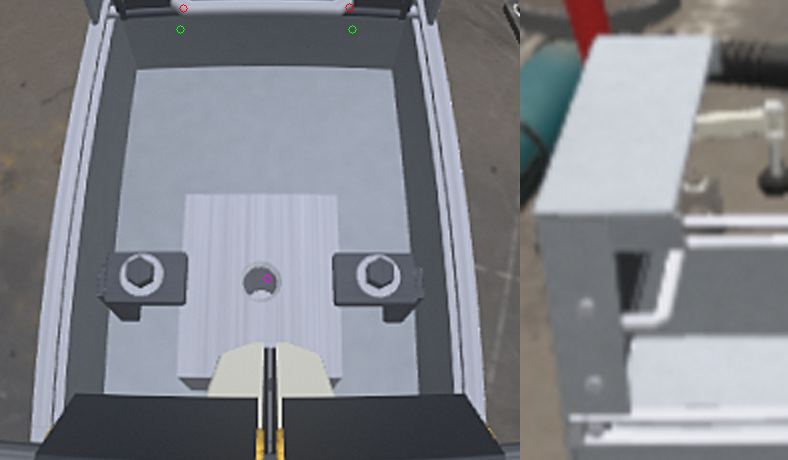

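The bar lies on the fully folded prediction (red, 90°) and well beyond the 85° marks (green). It took 15 N without moving, so the cover is home. The bore mouth shows at full-image (256,190.5). Next the rod: opening the jaws and moving over.

```bash
cat >> h.py <<'E'
def fonz(k,uv,z):
    x=(np.array(uv)-[k["cx"],k["cy"]])/k["fx"]; r=np.hypot(*x); d=k["pose"][:3,:3]@np.r_[x/r*np.sin(r),np.cos(r)]
    o=k["pose"][:3,3]; return o+d*(z-o[2])/d[2]
E
python3 - <<'E'
from cell import arm, viewer
from h import *
k=viewer.get_calibration("wrist"); print("bore world",fonz(k,(256,190.5),.048), "nominal",fx2w([.588,.1923,25.6],[-.035,0,.048]))
E
```

```text
bore world [0.55858342 0.17959014 0.048     ] nominal [[0.55643586 0.177177   0.048     ]]
```

drive_tool(rows=[[-10, 0, 41, 0, -1], [-25, -25, 80, 0, -1], [-85, -250, 168, 0, -1], [-85, -250, 168, 0, -1], [-85, -250, 168, 0, -1], [-85, -250, 168, 0, -1], [-85, -250, 168, 0, -1], [-85, -250, 168, 0, -1], [-85, -250, 168, 0, -1], [-85, -250, 168, 0, -1]])

```text
clock: 21.75
tcp_pos: [0.4324, -0.097, 0.2709]
eef_rot: [179.9, -32.9, 25.2]
contact_force: [0.5, -0.3, -0.9]
gripper_width: 0.0623
```

```bash
python3 - <<'E'
from cell import arm, viewer
from h import *
k=viewer.get_calibration("wrist"); s=arm.state(); print(s["tcp_pos"],s["eef_rot"],s["clock"])
w=viewer.get_image("wrist")
for l in ("rod_head","rod_stop","gauge_stand"):
    for q in viewer.outline_of("wrist",l)[:2]: print(l,round(q["conf"],2),np.round(q["extent"],1).tolist())
for z,n in ((.166,"top"),(.15,"mid"),(.04,"stand")):
    u=fproj(k,[[.487,-.073,z]])[0]; print(n,np.round(u,1)); cv2.circle(w,tuple(int(round(x)) for x in u),3,(0,0,255),1)
cv2.imwrite("pics/rod.png",cv2.resize(w[80:330,140:440],(720,600),interpolation=cv2.INTER_CUBIC))
E
```

```text
[ 0.43244177 -0.09695876  0.27089411] [179.90243659 -32.91654034  25.1925738 ] 21.75
rod_head 0.7 [262.5, 208.4, 23.2, 40.8]
rod_head 0.2 [145.7, 83.1, 126.5, 165.8]
rod_stop 0.85 [263.2, 218.1, 25.2, 21.1]
gauge_stand 0.83 [259.5, 223.4, 44.8, 49.6]
top [260.8 192.2]
mid [260.7 196.7]
stand [260.2 218.6]
```

View pics/rod.png

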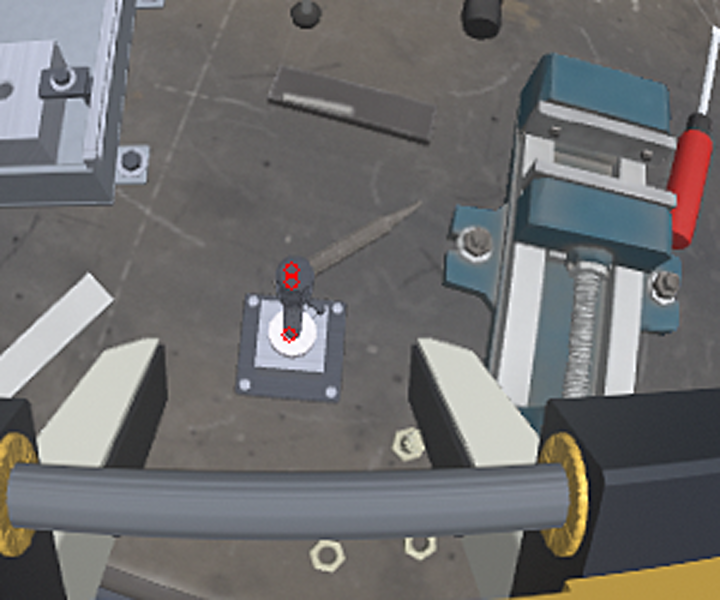

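```bash
python3 - <<'E'
from cell import arm, viewer
from h import *
k=viewer.get_calibration("wrist"); s=arm.state()
a=fonz(k,(262.9,193.8),.166); b=fonz(k,(261.2,219.6),.051); print(a,b)
g=s["tcp_pos"]-R.from_euler("xyz",s["eef_rot"],degrees=True).as_matrix()[:,2]*arm.grasp_offset
print("tcp",s["tcp_pos"],"grasp",g,"fixturetool z",R.from_euler("xyz",s["eef_rot"],degrees=True).as_matrix()[:,2])
print("shift mm to head@.150", ((a+b)/2-g)[:2]*1e3, 150-g[2]*1e3)
E
```

```text
[ 0.48450912 -0.06851379  0.166     ] [ 0.48215883 -0.06813323  0.051     ]
tcp [ 0.43164672 -0.09052384  0.26876311] grasp [ 0.42246163 -0.09498853  0.2845473 ] fixturetool z [ 0.48856867  0.23748358 -0.83958454]
shift mm to head@.150 [60.87234472 26.66502238] -134.5472992565666
```

The arm was still settling when that picture was taken, so I'll measure again settled, from the mask.

```bash
python3 - <<'E'
from cell import arm, viewer
from h import *
s=arm.state(); k=viewer.get_calibration("wrist"); w=viewer.get_image("wrist"); cv2.imwrite("pics/rod2.png",w)
print(s["tcp_pos"],s["eef_rot"],np.abs(s["dq"]).max())
q=viewer.outline_of("wrist","rod_head")[0]; m=q["region"]; ys,xs=np.nonzero(m); print(q["conf"],np.round(q["extent"],1))
def cyl(x,y,r,z0,z1): 
    a=np.linspace(0,2*np.pi,24); return np.array([[x+r*np.cos(t),y+r*np.sin(t),z] for z in (z0,z1) for t in a])
t=ys<ys.min()+14; uv=(xs[t].mean(),ys.min()+8); a=fonz(k,uv,.166); print("uv",uv,"head",a)
# top rows only IoU of head cylinder against the mask
best=[]
for dx in np.arange(-.008,.0085,.001):
  for dy in np.arange(-.008,.0085,.001):
    x,y=.484+dx,-.0735+dy; M=np.zeros(m.shape,np.uint8)
    cv2.fillConvexPoly(M,cv2.convexHull(fproj(k,cyl(x,y,.008,.134,.166)).astype(np.float32)).round().astype(np.int32),1)
    lim=np.nonzero(M)[0].max()-3; A=m.copy(); A[lim:]=0; B=M>0; B[lim:]=0
    best.append(((A&B).sum()/(A|B).sum(),x,y))
best.sort(reverse=True); print(np.round(best[:4],4))
B=np.array(best[:8]); c=B[:,1:].mean(0)
g=s["tcp_pos"]-R.from_euler("xyz",s["eef_rot"],degrees=True).as_matrix()[:,2]*arm.grasp_offset
print("head",c,"shift",(c-g[:2])*1e3,150-g[2]*1e3)
E
```

```text
[ 0.43164672 -0.09052384  0.26876311] [-179.76326336  -32.90296956   25.48767259] 0.7566432286096915
0.7 [269.  211.   26.2  41.4]
uv (np.float64(269.445), np.int64(196)) head [ 0.48525162 -0.07534996  0.166     ]
[[ 0.9103  0.486  -0.0755]
 [ 0.8951  0.487  -0.0755]
 [ 0.8907  0.486  -0.0745]
 [ 0.8649  0.485  -0.0755]]
head [ 0.486125 -0.075125] shift [63.66336932 19.86352891] -134.5472992565666
```

drive_tool(rows=[[63, 20, -40, 0, 0], [63, 20, -75, 0, 0], [63, 20, -110, 0, 0], [63, 20, -134, 0, 0], [63, 20, -134, 0, 0], [63, 20, -134, 0, 0], [63, 20, -134, 0, 0], [63, 20, -134, 0, 0]], squeeze=25)

```text
clock: 22.72
tcp_pos: [0.4958, -0.0733, 0.1381]
eef_rot: [179.8, -33.0, 25.6]
contact_force: [0.1, -0.0, 0.2]
gripper_width: 0.0477
```

```bash
python3 - <<'E'
from cell import arm
from h import *
s=arm.state(); M=R.from_euler("xyz",s["eef_rot"],degrees=True).as_matrix(); g=s["tcp_pos"]-M[:,2]*arm.grasp_offset
print("grasp",g,"err fixt dir",R.from_euler("z",-25.6,degrees=True).apply(g-[.4858,-.0752,.15])*1e3,s["gripper_width"])
E
```

```text
grasp [ 0.48656573 -0.07769777  0.15383291] err fixt dir [-0.38869552 -2.58343295  3.83291084] 0.04767409212331093
```

drive_tool(rows=[[0, 0, 0, 0, 0], [0, 0, 0, 0, 1], [0, 0, 0, 0, 1], [0, 0, 0, 0, 1], [0, 0, 0, 0, 1], [0, 0, 0, 0, 1], [0, 0, 0, 0, 1], [0, 0, 0, 0, 1]], squeeze=25)

```text
clock: 23.38
tcp_pos: [0.4946, -0.0725, 0.1357]
eef_rot: [-179.9, -32.9, 25.4]
contact_force: [-0.5, 0.4, 1.9]
gripper_width: 0.0153
```

```bash
python3 - <<'E'
from cell import arm
from h import *
s=arm.state(); M=R.from_euler("xyz",s["eef_rot"],degrees=True).as_matrix(); g=s["tcp_pos"]-M[:,2]*arm.grasp_offset
print("grasp",g,s["gripper_width"],s["contact_force"],s["eef_rot"])
E
```

```text
grasp [ 0.48538766 -0.07687937  0.15147578] 0.015336432354769204 [-0.46140898  0.40470433  1.90694105] [-179.88352777  -32.92899777   25.40386093]
```

Gripped (15.3 mm opening). Lifting straight up.

drive_tool(rows=[[0, 0, 6, 0, 1], [0, 0, 14, 0, 1], [0, 0, 24, 0, 1], [0, 0, 36, 0, 1], [0, 0, 56, 0, 1], [0, 0, 80, 0, 1], [0, 0, 100, 0, 1], [0, 0, 110, 0, 1], [0, 0, 110, 0, 1]])

```text
clock: 24.13
tcp_pos: [0.4956, -0.0735, 0.2484]
eef_rot: [179.7, -33.0, 25.6]
contact_force: [0.2, 0.2, -1.0]
gripper_width: 0.0153
```

drive_tool(rows=[[10, 50, 0, 0, 1], [20, 90, 0, 0, 1], [30, 130, 0, 0, 1], [38, 165, 0, 0, 1], [45, 195, 0, 0, 1], [50, 215, 0, 0, 1], [53, 225, 0, 0, 1], [55, 230, 0, 0, 1], [55, 230, 0, 0, 1], [55, 230, 0, 0, 1]])

```text
clock: 24.97
tcp_pos: [0.5491, 0.1572, 0.2445]
eef_rot: [-179.9, -32.8, 25.4]
contact_force: [0.4, 0.1, -2.1]
gripper_width: 0.0156
```

drive_tool(rows=[[0, 0, 0, 0, 1], [0, 0, 0, 0, 1]])

```text
clock: 25.13
tcp_pos: [0.5496, 0.1563, 0.2453]
eef_rot: [-179.9, -32.9, 25.3]
contact_force: [1.3, 0.5, -0.9]
gripper_width: 0.0153
```

```bash
python3 - <<'E'
from cell import arm, viewer
from h import *
s=arm.state(); k=viewer.get_calibration("wrist"); w=viewer.get_image("wrist"); d=viewer.get_image("side"); c=viewer.get_image("scene")
M=R.from_euler("xyz",s["eef_rot"],degrees=True).as_matrix(); g=s["tcp_pos"]-M[:,2]*arm.grasp_offset
print("grasp",g,s["gripper_width"],s["eef_rot"],s["contact_force"],s["clock"])
np.savez("s3.npz",pose=k["pose"],g=g); cv2.imwrite("pics/w3.png",w); cv2.imwrite("pics/d3.png",d); cv2.imwrite("pics/c3.png",c)
for n,im in (("side",d),("scene",c)):
    kk=viewer.get_calibration(n)
    print(n,"bore",proj(kk,fx2w([.588,.1923,25.6],[-.035,0,.048])).round(1),"head",proj(kk,g).round(1),"tip",proj(kk,g-[0,0,.134]).round(1))
    for l in ("rod_head","rod_stop"): print(l,[(round(q["conf"],2),np.round(q["extent"],1).tolist()) for q in viewer.outline_of(n,l)][:2])
print("wrist bore",fproj(k,fx2w([.588,.1923,25.6],[-.035,0,.048])).round(1),"tip",fproj(k,g-[0,0,.134]).round(1))
a=cv2.resize(w[100:340,140:380],(400,400),interpolation=cv2.INTER_CUBIC); b=cv2.resize(d[130:290,180:340],(400,400),interpolation=cv2.INTER_CUBIC)
e=cv2.resize(c[150:290,160:300],(200,200)); cv2.imwrite("pics/m3.png",np.hstack([a,b]))
E
```

```text
grasp [0.54039379 0.15188576 0.26112232] 0.015306105658983495 [-179.90552093  -32.88924932   25.32111626] [ 1.27616601  0.53316621 -0.89069978] 25.1333
side bore [[250.6 260.1]] head [[264.3 149.2]] tip [[264.2 218.6]]
rod_head [(0.72, [263.8, 181.1, 15.5, 82.6])]
rod_stop [(0.63, [261.7, 205.2, 22.4, 14.4])]
scene bore [[223.7 243.2]] head [[231.3 165.1]] tip [[234.6 216.3]]
rod_head [(0.54, [234.9, 197.4, 12.5, 45.0])]
rod_stop [(0.62, [232.7, 206.0, 12.4, 11.2])]
wrist bore [[247.1 247. ]] tip [[259.7 263. ]]
```

View pics/m3.png

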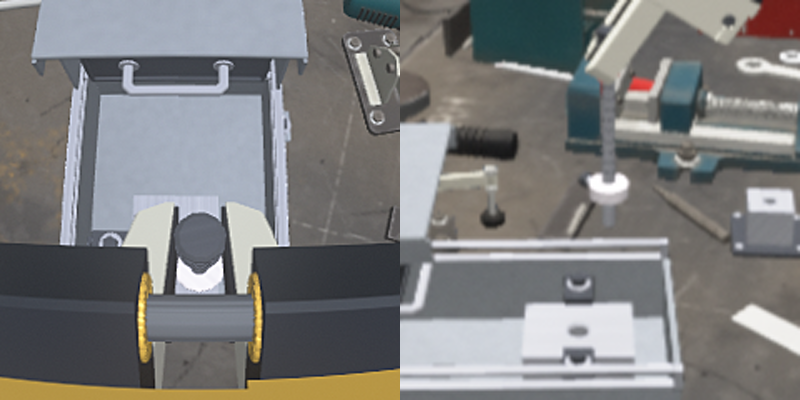

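The wrist view shows the rod held over the pan with the cover still folded. In the side view the rod is upright, with its tip at ~(263.6,218.8) and the bore at ~(251,262). I'll find the bore precisely in both fixed cameras.

```bash
python3 - <<'E'
from cell import viewer
from h import *
g=np.load("s3.npz")["g"]; res=[]
for n,f,pr in (("side","d3",(251.0,261.5)),("scene","c3",(223.7,243.5))):
    k=viewer.get_calibration(n); im=cv2.imread(f"pics/{f}.png",0).astype(float)
    x0,y0=int(pr[0])-7,int(pr[1])-6; P=im[y0:y0+13,x0:x0+15]; print(n); print(P.astype(int))
    wt=np.clip(np.percentile(P,75)-25-P,0,None); wt[P<0]=0
    lab,L,st,ce=cv2.connectedComponentsWithStats((wt>10).astype(np.uint8))[0:4]
    i=L[4:9,5:10].ravel(); i=np.bincount(i[i>0]).argmax(); W=wt*(L==i); ys,xs=np.mgrid[:13,:15]
    uv=((xs*W).sum()/W.sum()+x0,(ys*W).sum()/W.sum()+y0); res.append((k,uv)); print(uv,st[i],"bore",onz(k,uv,.048))
    print("stop pred",proj(k,g-[0,0,.1045]))
# shadow-free two-camera fit
q=least_squares(lambda p:np.concatenate([proj(k,[p[0],p[1],.048])[0]-uv for k,uv in res]),[.556,.177]); print(q.x,q.fun)
k3=viewer.get_calibration("wrist"); k3["pose"]=np.load("s3.npz")["pose"]
for th in (1.5708,1.52,1.48): print(th,fproj(k3,fx2w([.588,.1923,25.6],handle(th))).round(1))
E
```

```text
side
[[232 231 231 231 231 231 231 230 230 231 230 230 231 230 230]
 [231 231 231 231 231 230 230 230 230 230 229 229 229 229 229]
 [230 230 230 229 230 229 228 229 228 229 228 228 228 228 228]
 [230 230 229 229 228 225 224 225 225 226 228 227 228 228 227]
 [230 230 229 225 219 211 210 212 213 216 222 225 227 228 228]
 [229 230 226 210 195 184 177 177 177 184 202 217 227 229 228]
 [231 230 221 191 161 148 136 132 133 140 163 204 225 229 229]
 [230 229 218 176 131 124 126 126 127 123 133 195 224 229 230]
 [229 228 222 194 150 133 130 131 131 132 154 204 226 229 229]
 [228 228 228 221 199 187 175 172 173 185 201 222 227 228 227]
 [228 228 228 228 226 225 217 214 214 222 225 226 228 227 227]
 [227 227 227 227 228 227 226 226 226 226 226 226 226 226 226]
 [228 227 226 226 227 227 226 226 227 226 226 226 226 227 226]]
(np.float64(250.90584795321638), np.float64(262.0309941520468)) [ 3  5  8  5 33] bore [0.55340127 0.18222395 0.048     ]
stop pred [[264.23869416 204.18503243]]
scene
[[236 236 237 237 236 236 236 235 235 236 233 227 221 208 192]
 [235 235 235 236 236 236 236 236 236 236 235
[... 312 characters left out ...]
222 229 232 233 232]
 [234 233 234 230 219 192 172 164 166 181 206 225 231 232 232]
 [233 233 232 227 207 172 148 144 148 165 197 223 232 233 232]
 [232 233 232 228 210 179 160 154 161 182 210 228 233 233 233]
 [232 232 232 230 224 208 194 191 198 212 226 232 233 233 233]
 [233 232 232 232 229 227 223 222 224 228 231 232 232 232 233]
 [228 230 232 233 232 231 230 230 230 231 231 232 232 232 233]]
(np.float64(223.09695290858727), np.float64(245.18421052631578)) [ 5  7  6  4 19] bore [0.55138427 0.18207152 0.048     ]
stop pred [[233.88552812 205.8025234 ]]
[0.55286086 0.18207691] [ 0.30150892  0.02890087 -0.33996587 -0.33279077]
1.5708 [[246.4 153.2]]
1.52 [[246.2 159. ]]
1.48 [[246.1 163.6]]
```

drive_tool(rows=[[5, 10, 0, 0, 1], [10, 20, 0, 0, 1], [14, 28, -5, 0, 1], [14, 28, -20, 0, 1], [14, 28, -40, 0, 1], [14, 28, -58, 0, 1], [14, 28, -68, 0, 1], [14, 28, -70, 0, 1], [14, 28, -70, 0, 1], [14, 28, -70, 0, 1]])

```text
clock: 26.32
tcp_pos: [0.5643, 0.1854, 0.1765]
eef_rot: [-179.9, -33.0, 25.4]
contact_force: [-0.1, 0.4, -2.4]
gripper_width: 0.0155
```

drive_tool(rows=[[0, 0, 0, 0, 1], [0, 0, 0, 0, 1]])

```text
clock: 26.48
tcp_pos: [0.5644, 0.1854, 0.177]
eef_rot: [-180.0, -33.0, 25.5]
contact_force: [0.5, 0.6, -1.4]
gripper_width: 0.0156
```

```bash
python3 - <<'E'
from cell import arm, viewer
from h import *
s=arm.state(); d=viewer.get_image("side"); c=viewer.get_image("scene")
M=R.from_euler("xyz",s["eef_rot"],degrees=True).as_matrix(); g=s["tcp_pos"]-M[:,2]*arm.grasp_offset
print("grasp",g,s["eef_rot"],s["contact_force"],s["clock"],"tip z",g[2]-.1355)
for n,im,b in (("side",d,(250.9,262)),("scene",c,(223.1,245.2))):
    k=viewer.get_calibration(n); t=proj(k,g-[0,0,.1355])[0]; print(n,"tip pred",t,"bore above-by pred",proj(k,[g[0],g[1],.048]).round(1),"bore px",b)
    cv2.imwrite(f"pics/{n}4.png",im); v=int(t[1])
    print(cv2.cvtColor(im,cv2.COLOR_BGR2GRAY)[v-8:v+9,int(t[0])-10:int(t[0])+11], int(t[0])-10, v-8)
E
```

```text
grasp [0.55515857 0.18095303 0.19273357] [-179.98256944  -33.03247063   25.45292686] [ 0.54105173  0.60209915 -1.40264212] 26.4833 tip z 0.05723357189105732
side tip pred [250.27478563 257.28168155] bore above-by pred [[250.3 261.4]] bore px (250.9, 262)
[[114 117 132 153 168 180 184 184 183 184 185 183 180 169 146 113  86  89
  107 110 111]
 [123 125 128 134 148 159 158 167 171 174 174 168 148 131 102  74  69  99
  118 120 122]
 [189 190 189 188 189 184 141 141 148 149 144 136 129 121 117 114 123 170
  185 186 187]
 [229 229 229 229 229 225 174 135 131 130 126 126 184 194 195 195 199 224
  228 228 228]
 [232 232 231 231 231 230 198 142 128 129 123 134 217 229 230 229 229 230
  231 231 231]
 [233 232 232 232 232 231 209 146 129 129 123 134 220 231 232 232 232 232
  231 232 232]
 [233 233 233 232 232 231 211 148 128 129 124 134 220 231 232 232 232 231
  231 231 232]
 [233 233 233 233 232 231 211 149 129 131 124 137 219 230 231 231 230 230
  230 230 230]
 [232 232 232 231 231 231 219 164 134 130 129 158 220 229 230 229 230 229
  230 229 229]
 [231 232 231 231 231 231 228 203 155 140 15
[... 1599 characters left out ...]
6 236 234 227 204 177 174 196 218 227 231 232 234 234
  234 234 234]
 [235 235 235 235 235 236 236 231 221 196 183 187 199 212 223 230 233 234
  233 233 233]
 [234 235 234 234 234 235 234 230 217 187 166 162 167 182 206 225 232 233
  233 233 232]
 [234 234 234 234 234 234 233 228 209 174 150 145 149 166 198 224 232 233
  234 233 232]
 [234 234 233 233 233 233 232 228 212 183 159 156 163 183 212 228 233 234
  233 233 233]
 [235 234 233 233 233 232 233 231 225 210 195 191 198 214 226 232 234 234
  234 233 233]
 [231 230 232 233 233 232 233 232 230 227 224 223 225 228 231 233 233 234
  234 233 233]
 [215 212 221 225 228 231 233 233 232 231 231 230 230 232 232 232 232 233
  233 233 234]] 212 233
```

The rod's column in both cameras is ~1.8 px left of the bore. A least-squares fit gives a shift of about (−3.3, −1.3) mm. I'll apply that and start lowering.

drive_tool(rows=[[-3, -1, 0, 0, 1], [-3, -1, 0, 0, 1], [-3, -1, -3, 0, 1], [-3, -1, -6, 0, 1], [-3, -1, -9, 0, 1], [-3, -1, -12, 0, 1], [-3, -1, -15, 0, 1], [-3, -1, -15, 0, 1]])

```text
clock: 27.25
tcp_pos: [0.5603, 0.1843, 0.1597]
eef_rot: [-179.9, -32.9, 25.4]
contact_force: [0.7, -0.8, -1.6]
gripper_width: 0.0153
```

drive_tool(rows=[[0, 0, -3, 0, 1], [0, 0, -6, 0, 1], [0, 0, -9, 0, 1], [0, 0, -9, 0, 1]])

```text
clock: 27.58
tcp_pos: [0.5603, 0.1844, 0.1508]
eef_rot: [-179.9, -32.9, 25.4]
contact_force: [0.0, -0.3, -2.2]
gripper_width: 0.0153
```

The tip is 17 mm below the face with no side force, so it is in the bore. On to the bottom.

drive_tool(rows=[[0, 0, -3, 0, 1], [0, 0, -6, 0, 1], [0, 0, -9, 0, 1], [0, 0, -12, 0, 1], [0, 0, -15, 0, 1], [0, 0, -17, 0, 1], [0, 0, -17, 0, 1]])

```text
clock: 28.17
tcp_pos: [0.5605, 0.1844, 0.1341]
eef_rot: [-179.9, -32.9, 25.4]
contact_force: [0.4, 0.5, -1.5]
gripper_width: 0.0155
```

drive_tool(rows=[[0, 0, -1, 0, 1], [0, 0, -2, 0, 1], [0, 0, -2, 0, 1]])

```text
clock: 28.42
tcp_pos: [0.5606, 0.1844, 0.1326]
eef_rot: [-179.9, -32.9, 25.4]
contact_force: [-0.1, 0.6, -0.5]
gripper_width: 0.0154
```

drive_tool(rows=[[0, 0, -1, 0, 1], [0, 0, -1, 0, 1], [0, 0, -1, 0, 1]])

```text
clock: 28.67
tcp_pos: [0.5607, 0.1844, 0.1318]
eef_rot: [-179.9, -32.9, 25.4]
contact_force: [0.2, 0.1, 0.9]
gripper_width: 0.0157
```

drive_tool(rows=[[0, 0, -1, 0, 1], [0, 0, -1, 0, 1], [0, 0, -1, 0, 1]])

```text
clock: 28.92
tcp_pos: [0.5615, 0.1844, 0.1317]
eef_rot: [-180.0, -33.0, 25.4]
contact_force: [-0.4, 0.8, 4.4]
gripper_width: 0.0152
```

drive_tool(rows=[[0, 0, -1, 0, 1], [0, 0, -1.5, 0, 1], [0, 0, -1.5, 0, 1]])

```text
clock: 29.17
tcp_pos: [0.5625, 0.1845, 0.1315]
eef_rot: [180.0, -33.2, 25.4]
contact_force: [-3.1, 0.5, 11.6]
gripper_width: 0.0153
```

Bottomed: z holds while the force rises to 11.6 N. I'll relax, open, and retreat along the tool axis.

drive_tool(rows=[[0, 0, 1.5, 0, 1], [0, 0, 2.5, 0, 1], [0, 0, 2.5, 0, 1]])

```text
clock: 29.42
tcp_pos: [0.5606, 0.1843, 0.1317]
eef_rot: [-179.9, -32.9, 25.4]
contact_force: [-0.5, -0.6, 1.8]
gripper_width: 0.0155
```

drive_tool(rows=[[0, 0, 0, 0, 0.5], [0, 0, 0, 0, 0.2], [0, 0, 0, 0, -0.2], [0, 0, 0, 0, -0.2], [0, 0, 0, 0, -0.2], [0, 0, 0, 0, -0.2], [0, 0, 0, 0, -0.2], [0, 0, 0, 0, -0.2]])

```text
clock: 30.08
tcp_pos: [0.5606, 0.1844, 0.1316]
eef_rot: [-179.9, -32.9, 25.4]
contact_force: [-0.1, -0.3, 0.6]
gripper_width: 0.0557
```

drive_tool(rows=[[-5, -2, 8, 0, -0.2], [-12, -6, 20, 0, -0.2], [-25, -12, 42, 0, -0.2], [-40, -19, 68, 0, -0.2], [-58, -28, 100, 0, -0.2], [-76, -37, 130, 0, -0.2], [-90, -44, 150, 0, -0.2], [-90, -44, 150, 0, -0.2], [-90, -44, 150, 0, -0.2]])

```text
clock: 30.83
tcp_pos: [0.4707, 0.1397, 0.2836]
eef_rot: [179.9, -33.1, 25.4]
contact_force: [0.4, 0.1, 0.1]
gripper_width: 0.0557
```

```bash
python3 - <<'E'
from cell import arm, viewer
from h import *
s=arm.state(); print(s["tcp_pos"],s["clock"],s["contact_force"])
w=viewer.get_image("wrist"); k=viewer.get_calibration("wrist"); d=viewer.get_image("side"); c=viewer.get_image("scene")
for n in ("side","scene"):
    kk=viewer.get_calibration(n); print(n,"pred head",proj(kk,[.5545,.179,.146]).round(1),"stop",proj(kk,[.5545,.179,.0535]).round(1))
    for l in ("rod_head","rod_stop","rear_panel"): print(l,[(round(q["conf"],2),np.round(q["extent"],1).tolist()) for q in viewer.outline_of(n,l)][:1])
a=cv2.resize(w[60:300,100:420],(400,300),interpolation=cv2.INTER_CUBIC); b=cv2.resize(d[165:315,150:300],(600,600),interpolation=cv2.INTER_CUBIC)[:, :]
e=cv2.resize(c[160:300,140:280],(400,400),interpolation=cv2.INTER_CUBIC)
b=cv2.resize(d[165:315,150:300],(400,400),interpolation=cv2.INTER_CUBIC)
o=np.zeros((600,800,3),np.uint8); o[:400,:400]=b; o[:300,400:]=a; o[300:600,400:700]=cv2.resize(e,(300,300)); cv2.imwrite("pics/end.png",o)
E
```

```text
[0.47072544 0.13972442 0.28361249] 30.8333 [0.38121642 0.10534003 0.0594653 ]
side pred head [[250.5 214.8]] stop [[251.1 258.5]]
rod_head [(0.63, [250.3, 235.9, 17.8, 64.7])]
rod_stop [(0.64, [249.5, 258.5, 17.3, 17.8])]
rear_panel [(0.57, [183.4, 261.0, 26.4, 47.0])]
scene pred head [[220.5 211.2]] stop [[223.3 242.2]]
rod_head [(0.73, [223.7, 228.3, 13.3, 47.2])]
rod_stop [(0.41, [222.2, 244.4, 13.3, 10.1])]
rear_panel [(0.69, [175.8, 213.9, 41.5, 50.9])]
```

View pics/end.png

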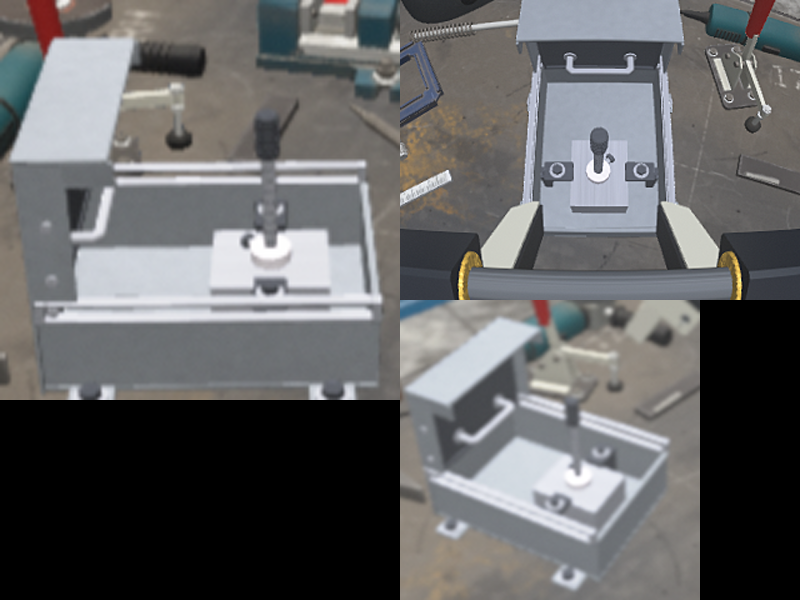

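The rod stands upright with its stop down on the block face, and the panels are upright under the hood. One last settled numeric check of the fold, fitting slope and fixture shift.

```bash
python3 - <<'E'
from cell import arm, viewer
from h import *
s=arm.state(); k=viewer.get_calibration("wrist"); w=viewer.get_image("wrist"); g=cv2.cvtColor(w,cv2.COLOR_BGR2GRAY); print(s["clock"],np.abs(s["dq"]).max(),s["tcp_pos"])
for p in ([.588,.1923,25.6],[.586,.1945,25.6]):
    print("bore stop",fproj(k,fx2w(p,[-.035,0,.059])).round(1))
    for th in (1.5708,1.53,1.48): print(th,"bar",fproj(k,fx2w(p,handle(th))).round(1),"panel foot",fproj(k,fx2w(p,[.1-.19*np.cos(th)-.004,0,.066])).round(1))
    print("hood edge",fproj(k,fx2w(p,[.057,0,.173])).round(1))
c=int(fproj(k,fx2w(p,handle(1.5708)))[0,0]); print(c,[(v,int(g[v,c+5])) for v in range(80,135)])
q=viewer.outline_of("wrist","cover_handle"); print([(round(x["conf"],2),np.round(x["extent"],1)) for x in q[:1]]); q=viewer.outline_of("wrist","rod_stop"); print([(round(x["conf"],2),np.round(x["extent"],1)) for x in q[:1]])
E
```

```text
31.2833 0.2268668667501445 [0.47049052 0.14064337 0.28067227]
bore stop [[262.6 193.5]]
1.5708 bar [[262.4 114.6]] panel foot [[262.2 111.7]]
1.53 bar [[262.4 118.1]] panel foot [[262.2 115.9]]
1.48 bar [[262.4 122.5]] panel foot [[262.2 121.1]]
hood edge [[262.9  91.1]]
bore stop [[260.6 194.1]]
1.5708 bar [[260.4 115.1]] panel foot [[260.3 112.1]]
1.53 bar [[260.4 118.6]] panel foot [[260.3 116.3]]
1.48 bar [[260.4 123.1]] panel foot [[260.4 121.6]]
hood edge [[260.5  91.7]]
260 [(80, 168), (81, 168), (82, 168), (83, 170), (84, 170), (85, 171), (86, 172), (87, 173), (88, 169), (89, 139), (90, 84), (91, 55), (92, 59), (93, 61), (94, 59), (95, 60), (96, 59), (97, 59), (98, 61), (99, 61), (100, 60), (101, 61), (102, 60), (103, 59), (104, 61), (105, 61), (106, 61), (107, 61), (108, 58), (109, 59), (110, 70), (111, 82), (112, 98), (113, 198), (114, 194), (115, 204), (116, 162), (117, 107), (118, 78), (119, 86), (120, 87), (121, 86), (122, 84), (123, 76), (124, 148), (125, 174), (126, 165), (127, 165), (128, 166), (129, 168), (130, 167), (131, 168), (132, 168), (133, 168), (134, 170)]
[(0.84, array([259.8, 104.7, 102.1,  32.3]))]
[(0.63, array([261.7, 192.5,  21.2,  22. ]))]
```

```bash
python3 -c "
from cell import arm
print(arm.sign_off(), arm.state()['clock'])"
```

```text
the job is handed in; nothing more can be done
the job is handed in; nothing more can be done
```

The job is handed in: the cover is folded under the hood, and the rod stands in the bore with its stop down on the block's face. The clock read about 31.4 s of the 58 s allowed. `sign_off` gives no verdict.

- **Lean:** The drive command can only turn the hand about vertical. I got the 33° lean by commanding targets past the arm's reach, which tilts the hand a little each time and stays in the commanded pose.
- **Cover:** I pushed the handle home with the shut fingers until it took about 15 N without moving.
- **Rod:** I gripped it at its head, lifted it out of the stand and lowered it into the bore. The height stopped changing while the force rose to 11.6 N, so it had bottomed. Then I relaxed, opened the jaws and backed off along the tool axis.

**Last checks**
- The final pictures from all three cameras show the rod upright with its stop on the block's face, and the panels upright under the hood.
- The handle bar sits at image row 114.5, against 114.6 predicted for a full fold. Measured from the hood edge instead, the slope comes out about 1° short of fully folded. That is within my measuring error.
- The bore position from my first fixture fit was about 3 mm off the later camera fits. I corrected the rod's position by about 3.5 mm, and it went in without side force.
- I did not measure how far the stop slid. It should be 12 mm, judging from the rod bottoming out and the pictures.

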